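Show the heaviest coin tin to the counter camera

TASK

On the camera control keyboard, turn the focus dial clockwise until its white line points at the green mark. Then heft the three coin tins one after another, from the robot's left to its right: lift each a few centimetres straight up off its pad, feel its weight and set it back on its own pad without dropping or tipping it (the last one may stay in hand if it is the heaviest). Finish holding the heaviest tin, the one that goes to the bank, upright and still in the gripper, level with the counter camera's lens and about 20 cm straight in front of it, with the other two back on their pads, the dial still on the mark, and everything else, the camera included, left alone.

Things in the scene. Friction and masses are not known exactly. Their poses are not given: they have to be found in the camera images.
- console: Camera control keyboard, fixed dark slab 180 (x) x 310 (y) mm, top face 36 mm above the counter. Origin: centre of its underside; x away from the robot, y to the robot's left. Focus dial at x -5, y -85 mm; joystick (top 108 mm above the counter) at x -20, y +100 mm; display hood (top 46 mm) at x +65, y +65 mm.
- dial (a joint): Angle of the focus dial, 0 to 4.19 rad, growing clockwise from above: an upright dark ribbed cylinder 46 mm in diameter, 26 mm high, a white line on its top from middle to rim. At 0 the line points 120 degrees anticlockwise from the console's +x; at 2.618 at the only green mark on the panel, 30 degrees clockwise from +x. Starts 1.0 to 2.3 rad short of it; light friction (0.04 N m), no spring.
- dial_top (a point): Centre of the dial's top face, on its vertical axis, 62.5 mm above the counter; does not turn with the dial (axes of the console).
- tray: Fixed low wooden tray, 115 (x) x 370 (y) mm, floor 8 mm and rim 14 mm above the counter, with three dark round pads 80 mm in diameter in a row along its y axis, 118 mm apart. Origin: centre of its underside; x away from the robot, y to the robot's left.
- pad_left (a point): Middle of the pad at the robot's left, on the tray's floor (8 mm above the counter).
- pad_middle (a point): Middle of the middle pad.
- pad_right (a point): Middle of the pad at the robot's right.
- tin_a: One of three outwardly identical closed coin tins: upright cylinder 62 mm in diameter, 90 mm high, dark with a green band, plain metal lid that stays on. Origin: centre of its underside. Each stands on one of the three pads, in any order. They weigh 0.25 to 0.9 kg; the heaviest is at least 0.15 kg heavier than the others.
- tin_b: Another of the three coin tins, same look and size; origin: centre of its underside.
- tin_c: Another of the three coin tins, same look and size; origin: centre of its underside.
- camera: Counter camera, fixed: white bullet camera with a hood (64 mm thick, top 236 mm) on a desk stand with a round foot 116 mm in diameter. Origin: centre of the foot's underside. It looks along its own -x, level, towards the robot's side.
- lens (a point): Middle of the camera's lens, 200 mm above the counter, 68 mm along -x from the stand's axis; axes of the camera: it looks along -x, y across, z up.
- stapler: Loose green and black stapler, 140 x 36 x 45 mm, a bystander. Origin: centre of its underside.
- bell: Loose steel desk bell, 84 mm in diameter, 56 mm high, a bystander. Origin: centre of its underside.
- padlock: Loose brass padlock lying flat, 70 x 45 x 18 mm, a bystander. Origin: under its case.
- terminal: Loose card terminal, 160 x 78 x 38 mm, a bystander. Origin: centre of its underside.
- pen_pot: Loose green pen pot with pens, 80 mm in diameter, 150 mm high, a bystander. Origin: centre of its underside.
- mug: Loose white mug, 80 mm in diameter, 90 mm high, a bystander. Origin: centre of its underside.
- mouse: Loose black computer mouse, 105 x 60 x 32 mm, a bystander. Origin: centre of its underside.

How it is judged:
By the outcome, as a careful person would: the job done as asked, in the order asked, and still so for the second after the job is handed in, while the arm keeps its last pose, push and grip.
It also fails if it takes over 72 s, if anything falls off the work surface, if the arm or the gripper's body presses on something with over 40 N, if the wrist force passes 120 N, or if a joint passes its speed limit or range.

ROBOT

A 7-joint arm with a two-finger parallel gripper is mounted at the origin on the work surface. World frame = base frame: x ahead of the robot, y to its left, z up, the work surface at z = 0. Lengths are in m, angles in rad, forces in N, time in s.
With the tool pointing down it reaches from about 0.35 to 0.9 m from the base axis. Payload 19.9 kg.
Tool frame: the origin (TCP) lies between the finger pads; the fingertips stand 19 mm ahead of it and the grasp point (between the pads) is the TCP; z points along the fingers, y is the line along which they close (so a half turn about z gives the same grasp; the last joint's range is limited). The gripper opens to 94 mm and grips with 3 to 60 N. Pads are 16 mm wide; open, the fingers measure 119 mm over their backs; the gripper's body (75 mm by 177 mm) begins 78 mm behind the grasp point.
Start: joints at [-1.163, 0.417, -0.01, 1.614, 0.005, 1.111, -0.053], TCP at [0.271, 0.563, 0.224] pointing down, gripper open.
Joint ranges: [-2.81, 2.81], [-0.39, 2.02], [-1.27, 1.25], [0.06, 2.57], [-1.19, 4.33], [0.19, 2], [-2.82, 2.82]. Speed limits (rad/s): [1.89, 1.89, 2.39, 2.39, 3.01, 3.01, 3.01].

INTERFACE

Orientations are given as a 3x3 rotation matrix whose columns are the frame's x, y, z axes.
In Python, from rig import robot gives the robot as it stands. Calls block until the motion is done:
- robot.move_ptp(position, orientation): joint-space move of the TCP to a pose.
- robot.move_linear(position, velocity=0.15, frame=None, threshold=None): straight line of the TCP; frame=None keeps the orientation; velocity is the mean speed in m/s. With threshold (N) it stops when the force on the tool has changed by that much, and returns True; else False.
- robot.goto_joints(angles): joint-space move.
- robot.gripper_to(opening): finger opening in m; the grip force is fixed at half the most; returns when the fingers have stopped.
- robot.pause(seconds).
- robot.ik(position, orientation): joint angles nearest the present ones, or None.
- robot.get_state(): the state.
- robot.grab_frame(name): name is "side" or "top" or "wrist"; returns the picture (420x560x3 uint8, red, green, blue); there is no depth.
- robot.camera_info(name): a dict with "fx", "fy", "cx", "cy" (pixels), "rvec" (rotation vector, rad) and "tvec" (3), from world to camera coordinates, as OpenCV has them. Camera axes: x right, y down, z forward; pixel columns grow to the right and rows downward; lengths in m; the calibration is good to about 2 mm. A picture is of the moment at which its call begins: read the wrist's pose just before it. camera_info takes no time and is no camera call; for the wrist camera it gives the pose at the moment of the call.
A pose or a line that the arm cannot do raises robot.PlanningError and nothing moves.
- robot.sign_off(): hands the job in; it is judged then, once.
The state is a dict: "time": time; "qpos": joint angles; "joint_vel": joint speeds; "effort": joint torques, N m; "ee_pos": TCP position; "tool_rot": TCP orientation; "force": force on the tool from outside, world axes, zero at the start; "moment": the same for the moment, N m; "opening": finger opening in m; "grasp_force": force on a finger pad.
Only numpy, scipy, OpenCV 4.12 (cv2) and the standard library are available. Lean on these libraries where they do the work, as an engineer would, in place of code of your own. Each camera call takes 0.05 s, during which the arm holds its last target. There are 200 camera calls.

## Working session

There is one attempt and no reset: what is moved stays moved. The work goes in short steps, each a Python script; the robot and the scene stay as the last script left them, time stands still between calls to the robot, and variables do not carry over. Pictures are saved under pics/ and viewed, at most 10 in all, crops included, and the job is handed in when it is done.

```bash
ls; mkdir -p pics
python3 - <<'E'
from rig import robot
import cv2
for n in("top","side"):
    f=robot.grab_frame(n); cv2.imwrite(f"pics/{n}0.png",cv2.resize(f[:,:,::-1],(800,600),interpolation=cv2.INTER_CUBIC))
    print(n,robot.camera_info(n))
s=robot.get_state();print(s)
E
```

```text
pics
rig.py
top {'fx': 492.00539909018596, 'fy': 492.00539909018596, 'cx': 286.14730847200786, 'cy': 211.92179332787995, 'rvec': array([ 2.1714211 , -2.11855501,  0.12716219]), 'tvec': array([-0.03322876,  0.54852728,  1.53542134])}
side {'fx': 379.70084310528273, 'fy': 379.70084310528273, 'cx': 275.3052993159275, 'cy': 205.77149448266744, 'rvec': array([ 2.23912248, -0.54564717,  0.23418556]), 'tvec': array([-0.49560692,  0.25527738,  0.90447815])}
{'time': 0.1, 'qpos': array([-1.16350724,  0.41791186, -0.01028664,  1.61409982,  0.00469412,
        1.11069176, -0.05300217]), 'joint_vel': array([-5.50199950e-05, -8.69726882e-04,  3.01537378e-04, -2.77328639e-03,
       -1.58605091e-03,  9.51466066e-04,  1.73362688e-03]), 'effort': array([ 1.58445102e-03, -8.52570820e+01,  6.40191268e-01, -4.26677835e+01,
       -4.88488236e-02,  1.65106484e-02,  1.69870304e-05]), 'ee_pos': array([0.27105228, 0.56282013, 0.22389537]), 'tool_rot': array([[-9.00968041e-01,  4.33885278e-01, -3.92373766e-04],
       [ 4.33885447e-01,  9.00967475e-01, -1.01394633e-03],
       [-8.64203864e-05, -1.08377851e-03, -9.99999409e-01]]), 'force': array([-0.72856997, -0.11492698, -0.3412129 ]), 'moment': array([-0.03506191,  0.01236932, -0.01157803]), 'grasp_force': 0.0, 'opening': 0.09418440226650686}
```

View pics/top0.png

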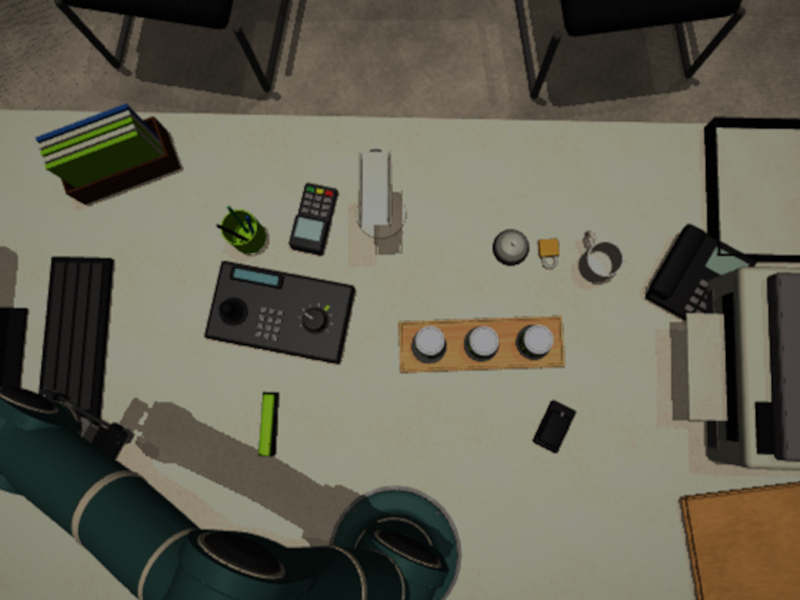

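View pics/side0.png

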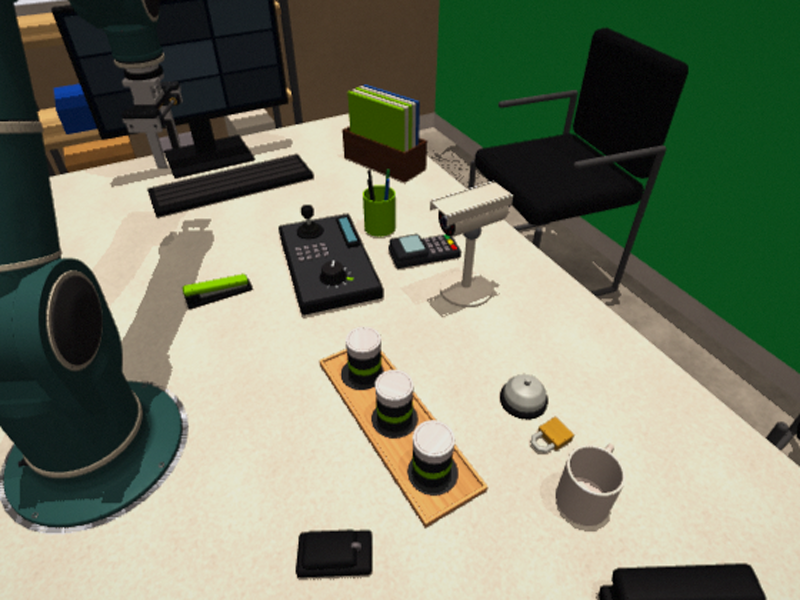

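The top view shows the console at about (280,312) in the 800-wide picture, with the dial at (317,319). The tray is at (482,345), with the tins' lids at (430,341), (484,341) and (538,339). The camera stand is near (383,225). The side view confirms the layout and that the lens faces the robot. Next I'll enlarge the top view.

Run:
```python
import cv2
from rig import robot
f=robot.grab_frame("top")[:,:,::-1]
cv2.imwrite("pics/raw_top.png",f)
c=f[95:265,140:400]
c=cv2.convertScaleAbs(cv2.resize(c,None,fx=3,fy=3,interpolation=cv2.INTER_CUBIC),alpha=1.5,beta=20)
cv2.imwrite("pics/topcrop.png",c)
d=f[205:240,200:245]
cv2.imwrite("pics/dial0.png",cv2.convertScaleAbs(cv2.resize(d,None,fx=14,fy=14,interpolation=cv2.INTER_CUBIC),alpha=2,beta=20))
```

```text
(no output)
```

View pics/topcrop.png

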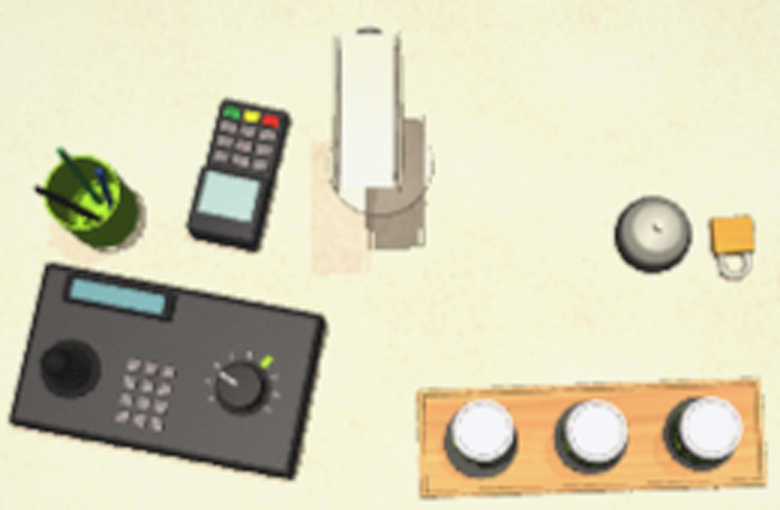

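View pics/dial0.png

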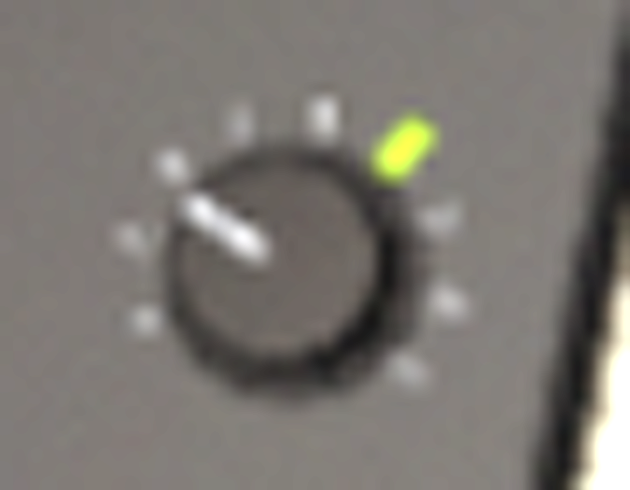

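Readings from the two enlargements:
- **Console:** in the 3x crop, the top-face corners are (47,265), (326,316), (290,472) and (12,422).
- **Tins:** the lids are at (484,431), (596,430) and (709,428).
- **Tray:** the corners are (418,391), (761,379), (766,486) and (422,497).
- **Camera:** the foot is centred near (382,160). The hood edges run from (335,33) to (333,187) and from (402,33) to (403,187).
- **Dial (14x crop):** the top is at (273,253), the line runs from (262,252) to (190,205), and the green mark is at (405,148).

```bash
cat > h.py <<'E'
import numpy as np, cv2
from rig import robot
def ray(u,v,c):
    R=cv2.Rodrigues(c["rvec"])[0]; o=-R.T@c["tvec"]
    d=R.T@np.array([(u-c["cx"])/c["fx"],(v-c["cy"])/c["fy"],1]); return o,d
def w(u,v,z,cam="top",c=None):
    o,d=ray(u,v,c or robot.camera_info(cam)); return (o+d*(z-o[2])/d[2])[:3]
def proj(p,cam,c=None):
    c=c or robot.camera_info(cam)
    return cv2.projectPoints(np.array(p,float).reshape(-1,3),c["rvec"],c["tvec"],np.array([[c["fx"],0,c["cx"]],[0,c["fy"],c["cy"]],[0,0,1.]]),None)[0][:,0]
def rot(a):  # tool down, tool y axis at world angle a
    y=np.array([np.cos(a),np.sin(a),0]); z=np.array([0,0,-1.]); return np.column_stack([np.cross(y,z),y,z])
def st():
    s=robot.get_state(); print("t%.1f"%s["time"],np.round(s["ee_pos"],4),"F",np.round(s["force"],2),"M",np.round(s["moment"],2),"op %.4f gf %.1f"%(s["opening"],s["grasp_force"]));return s
E
python3 - <<'E'
from h import *
np.set_printoptions(precision=4,suppress=True)
C=lambda u,v,z:w(140+(u+.5)/3-.5,95+(v+.5)/3-.5,z)
D=lambda u,v,z:w(200+(u+.5)/14-.5,205+(v+.5)/14-.5,z)
def fit(loc,pts):
    l=np.array(loc)[:,0]+1j*np.array(loc)[:,1]; p=np.array(pts)[:,0]+1j*np.array(pts)[:,1]
    a=np.angle(np.sum((p-p.mean())*np.conj(l-l.mean()))); t=p.mean()-np.exp(1j*a)*l.mean()
    print("fit",t,"yaw",a,"res",np.abs(np.exp(1j*a)*l+t-p)); return t,a
t,a=fit([(.09,.155),(.09,-.155),(-.09,-.155),(-.09,.155)],[C(u,v,.036) for u,v in[(47,265),(326,316),(290,472),(12,422)]])
dt=t+np.exp(1j*a)*(-.005-.085j); print("dial from console",dt,"seen",D(273,253,.0625))
l=D(190,205,.0625)-D(262,252,.0625); la=np.arctan2(l[1],l[0])
l2=D(190,205,.0625)-np.array([dt.real,dt.imag,.0625]);
g=D(405,148,.037); ga=np.angle(g[0]+1j*g[1]-dt)
print("line ang",la,np.arctan2(l2[1],l2[0]),"mark ang",ga,"expected",a-np.pi/6,"turn",la-(a-np.pi/6))
fit([(.0575,.185),(.0575,-.185),(-.0575,-.185),(-.0575,.185)],[C(u,v,.014) for u,v in[(418,391),(761,379),(766,486),(422,497)]])
print("tins",[C(u,v,.098)[:2] for u,v in[(484,431),(596,430),(709,428)]])
print("foot",C(382,160,.004)[:2])
for u in((335,33,333,187),(402,33,403,187)):
    p,q=C(u[0],u[1],.236),C(u[2],u[3],.236); print("edge",p[:2],q[:2],np.arctan2(*(p-q)[1::-1]))
E
```

```text
fit (0.5248051004780335+0.26888207398133734j) yaw -0.15984074131240034 res [0.0052 0.0042 0.0077 0.0045]
dial from console (0.5063401539535087+0.18576140417023412j) seen [0.5069 0.1896 0.0625]
line ang 1.0205656521160713 1.1269748474291688 mark ang -0.6501931514911542 expected -0.6834395169106992 turn 1.7040051690267703
fit (0.46295499176831295-0.18450261514163208j) yaw 0.05770820359693628 res [0.0011 0.0004 0.0021 0.0017]
tins [array([ 0.4609, -0.068 ]), array([ 0.4647, -0.1816]), array([ 0.4695, -0.2959])]
foot [0.7662 0.0499]
edge [0.8279 0.0847] [0.6769 0.0814] 0.022492564440722524
edge [0.8292 0.0206] [0.6783 0.0153] 0.03518907004388943
```

Run:
```python
from h import *
P=np.array([.5066,.1877,.20])
for a in (0.17,0.85,1.57,2.2,2.8):
    for b in(a,a-1.7): 
        q=robot.ik(P,rot(b)); print(a,b,None if q is None else np.round(q,3))
robot.move_ptp(P,rot(0.85))
st(); c=robot.camera_info("wrist"); print(c)
f=robot.grab_frame("wrist"); cv2.imwrite("pics/w1.png",cv2.convertScaleAbs(f[:,:,::-1],alpha=1.5,beta=20))
print(proj([[.5063,.1858,.0625],[.5069,.1896,.0625]],"wrist",c))
```

```text
0.17 0.17 [-0.719  0.305  0.37   1.862 -0.13   0.998 -0.124]
0.17 -1.53 [-0.916  0.337  0.616  1.868 -0.228  1.007 -1.733]
0.85 0.85 [-0.617  0.297  0.246  1.859 -0.085  0.996  0.515]
0.85 -0.85 [-0.827  0.32   0.504  1.865 -0.181  1.002 -1.096]
1.57 1.57 [-0.527  0.293  0.137  1.856 -0.047  0.996  1.201]
1.57 -0.1299999999999999 [-0.763  0.31   0.424  1.863 -0.15   0.999 -0.405]
2.2 2.2 [-0.439  0.292  0.033  1.853 -0.011  0.997  1.798]
2.2 0.5000000000000002 [-0.669  0.301  0.309  1.86  -0.108  0.997  0.186]
2.8 2.8 [-0.361  0.294 -0.06   1.85   0.021  0.998  2.37 ]
2.8 1.0999999999999999 [-0.579  0.295  0.201  1.857 -0.069  0.996  0.751]
t1.8 [0.5063 0.1891 0.2   ] F [ 0.68  0.29 -0.13] M [-0.01 -0.06  0.04] op 0.0939 gf 0.0
{'fx': 293.8927696308679, 'fy': 293.8927696308679, 'cx': 279.4957583329298, 'cy': 204.77667645475688, 'rvec': array([-2.64590281, -1.19958674, -0.15718315]), 'tvec': array([-0.47585271, -0.26740206,  0.30056001])}
[[277.1990774  203.09732947]
 [280.32066229 201.18622781]]
```

View pics/w1.png

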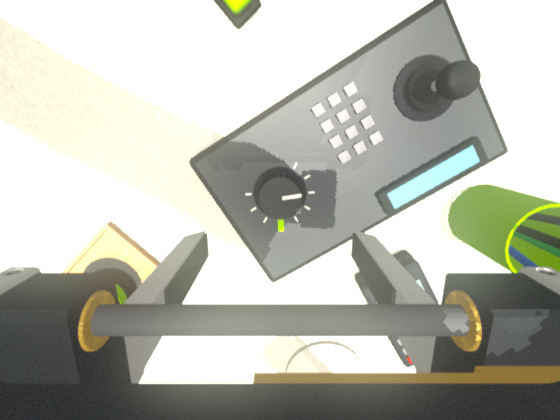

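The wrist view shows the dial top at about (280,196), its white line pointing right towards (301,197), and the green mark at (281,226).

Run:
```python
from h import *
f=cv2.imread("pics/w1.png")[160:240,235:325]
cv2.imwrite("pics/w1c.png",cv2.convertScaleAbs(cv2.resize(f,None,fx=7,fy=7,interpolation=cv2.INTER_CUBIC),alpha=1.3,beta=30))
st()
```

```text
t1.8 [0.5063 0.189  0.2   ] F [ 0.16 -0.08  0.24] M [-0.04 -0.02 -0.01] op 0.0939 gf 0.0
```

View pics/w1c.png

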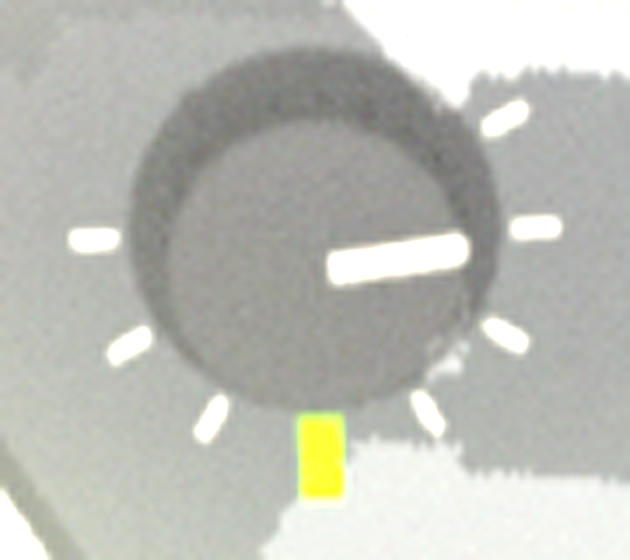

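Run:
```python
from h import *
np.set_printoptions(precision=4,suppress=True)
W=lambda u,v,z:w(235+(u+.5)/7-.5,160+(v+.5)/7-.5,z,"wrist")
c=robot.camera_info("wrist");R=cv2.Rodrigues(c["rvec"])[0];print("cam",-R.T@c["tvec"],"axis",R[2])
for n,p in dict(top=(318,265),topL=(165,265),topR=(470,265),topT=(318,120),topB=(318,410),line0=(330,268),line1=(467,247)).items(): print(n,W(*p,.0625)[:2])
for n,p in dict(out=(315,230),outL=(130,230),outR=(500,230),outT=(315,47)).items(): print(n,W(*p,.038)[:2])
ticks=[(94,240),(130,346),(211,418),(321,456),(428,412),(505,336),(536,228),(505,118)]
T=np.array([W(*p,.036)[:2] for p in ticks])
A=np.c_[2*T,np.ones(len(T))];s=np.linalg.lstsq(A,(T**2).sum(1),rcond=None)[0];ctr=s[:2]
print("tick centre",ctr,"r",np.hypot(*(T-ctr).T),"ang",np.arctan2(*(T-ctr).T[::-1]))
l=W(467,247,.0625)-W(330,268,.0625);print("line",np.arctan2(l[1],l[0]))
l=W(467,247,.0625)[:2]-ctr;print("line from ctr",np.arctan2(l[1],l[0]))
```

```text
cam [0.4504 0.2371 0.3594] axis [ 0.1918 -0.1654 -0.9674]
top [0.5036 0.192 ]
topL [0.4887 0.1749]
topR [0.5185 0.2089]
topT [0.4873 0.2062]
topB [0.5206 0.1771]
line0 [0.5052 0.193 ]
line1 [0.5161 0.2103]
out [0.5034 0.1916]
outL [0.4839 0.1694]
outR [0.5229 0.2139]
outT [0.4814 0.2109]
tick centre [0.5047 0.1906] r [0.0356 0.0352 0.0349 0.037  0.0348 0.035  0.0355 0.0358] ang [-2.2791 -1.7504 -1.2328 -0.693  -0.1556  0.3634  0.8955  1.4239]
line 1.007391972424477
line from ctr 1.046669435020224
```

Run:
```python
from h import *
P=np.array([.5042,.1912]); R=rot(1.75)
robot.move_ptp([*P,.12],R); s=st()
off=P-s["ee_pos"][:2]; off*=np.linalg.norm(off)<.004
print(robot.move_linear([*(P+off),.066],velocity=.06,frame=R,threshold=12)); s=st()
robot.gripper_to(.03); s=st()
q=np.array(s["qpos"]); print(np.round(q,3)); y=s["tool_rot"][:,1]; a0=np.arctan2(y[1],y[0])
for k in range(1,4):
    g=q.copy(); g[6]-=1.70*k/3; robot.goto_joints(g)
    s=st(); y=s["tool_rot"][:,1]; print("turned",(a0-np.arctan2(y[1],y[0])+np.pi/2)%np.pi-np.pi/2)
robot.gripper_to(.075); s=st()
p=s["ee_pos"]; robot.move_linear([p[0],p[1],.13],velocity=.15)
robot.move_ptp([*P,.2],rot(.85)); st()
c=robot.camera_info("wrist"); np.save("c2.npy",c,allow_pickle=True)
f=robot.grab_frame("wrist"); cv2.imwrite("pics/w2.png",f[:,:,::-1])
u,v=proj([[.5042,.1912,.0625]],"wrist",c)[0].astype(int);print(u,v)
cv2.imwrite("pics/w2c.png",cv2.convertScaleAbs(cv2.resize(f[v-40:v+40,u-45:u+45,::-1],None,fx=7,fy=7,interpolation=cv2.INTER_CUBIC),alpha=1.9,beta=40))
```

```text
t2.7 [0.5044 0.1916 0.1204] F [-0.25  1.25 -0.07] M [ 0.08 -0.02  0.01] op 0.0939 gf 0.0
False
t3.7 [0.5042 0.1909 0.0663] F [-1.   -0.43  0.15] M [ 0.06  0.02 -0.03] op 0.0938 gf 0.0
t4.5 [0.504  0.1908 0.066 ] F [-0.09 -0.03  0.93] M [-0.13  0.01  0.01] op 0.0458 gf 30.0
[-0.481  0.476  0.076  1.952 -0.053  0.715  1.377]
t5.2 [0.504 0.191 0.066] F [ 1.02  1.67 -1.78] M [ 0.44 -0.11 -0.04] op 0.0454 gf 30.0
turned 0.5633850971576004
t5.8 [0.5042 0.1911 0.066 ] F [ 1.83  5.01 -3.8 ] M [ 1.05 -0.64  0.01] op 0.0454 gf 30.0
turned 1.1287407443679922
t6.4 [0.5044 0.1911 0.0661] F [ 4.07  4.69 -6.25] M [ 1.15 -1.04 -0.01] op 0.0455 gf 30.0
turned -1.444389216986262
t7.0 [0.504  0.1907 0.066 ] F [ 1.77 -0.39 -0.1 ] M [-0.03  0.07 -0.  ] op 0.0753 gf 0.0
t8.4 [0.5038 0.1909 0.1988] F [-0.47 -0.4  -0.1 ] M [-0.06  0.03 -0.02] op 0.0749 gf 0.0
280 201
```

View pics/w2c.png

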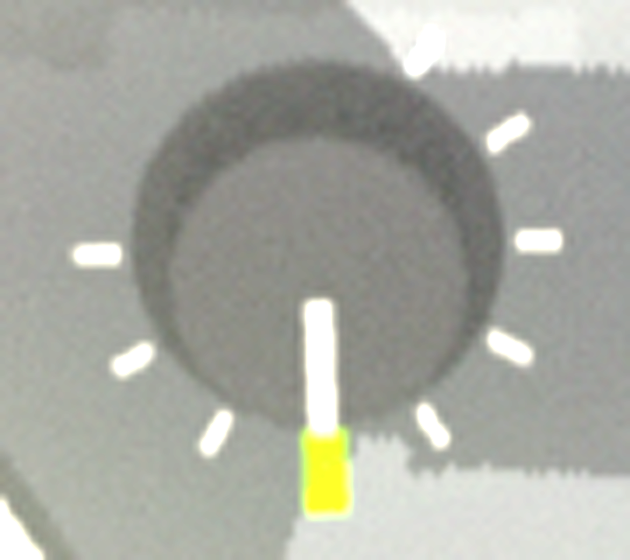

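The white line runs from (318,303) to (323,430), straight into the green mark, which is centred at (326,472). I'll check the leftover angle numerically and then heft the tins.

Run:
```python
from h import *
c=np.load("c2.npy",allow_pickle=True).item()
W=lambda u,v,z:w(235+(u+.5)/7-.5,161+(v+.5)/7-.5,z,c=c)
for p,q,z in(((318,303),(323,430),.0625),((326,430),(327,515),.036)):
    l=W(*q,z)-W(*p,z); print(np.arctan2(l[1],l[0]),W(*q,z))
for q,z in(((323,430),.0625),((326,472),.036)):
    l=W(*q,z)-np.array([.5042,.1912,z]); print("from axis",np.arctan2(l[1],l[0]))
robot.move_ptp([.40,-.184,.30],rot(1.63)); st()
c=robot.camera_info("wrist"); np.save("c3.npy",c,allow_pickle=True)
f=robot.grab_frame("wrist"); cv2.imwrite("pics/w3.png",cv2.convertScaleAbs(cv2.resize(f[:,:,::-1],(784,588),interpolation=cv2.INTER_CUBIC),alpha=1.2))
```

```text
-0.6856584480916572 [0.52124702 0.17687097 0.0625    ]
-0.711571999667492 [0.53934149 0.16194638 0.036     ]
from axis -0.6989875055465182
from axis -0.6929273583142632
t9.9 [ 0.4003 -0.1833  0.2997] F [ 0.33  0.37 -0.73] M [ 0.06  0.05 -0.03] op 0.0751 gf 0.0
```

View pics/w3.png

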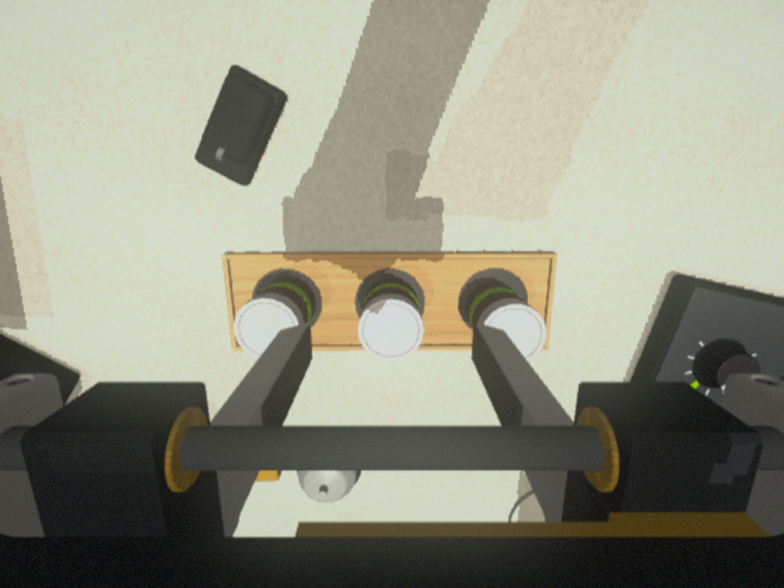

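The wrist view shows the lids at (268,328), (391,328) and (513,332), and the tray's near corners at (223,253) and (556,254). All three tins are upright, and the dial is within about 0.03 rad of the mark.

Run:
```python
from h import *
np.set_printoptions(precision=4,suppress=True)
c=np.load("c3.npy",allow_pickle=True).item()
W=lambda u,v,z:w((u+.5)/1.4-.5,(v+.5)/1.4-.5,z,c=c)[:2]
print("lids R,M,L",[W(*p,.098) for p in((268,328),(391,328),(513,332))])
print("tray",[W(*p,.014) for p in((223,253),(556,254),(231,350),(548,350))])
print("pads",[W(*p,.008) for p in((287,297),(391,297),(493,297))])
for P in([.457,-.067,.065],[.463,-.183,.065],[.4695,-.299,.065],[.498,.044,.2]):
    print(robot.ik(P,rot(1.63)),robot.ik(P,rot(.06)))
```

```text
lids R,M,L [array([ 0.4675, -0.2943]), array([ 0.4608, -0.1799]), array([ 0.4581, -0.0658])]
tray [array([ 0.4158, -0.3666]), array([ 0.3955, -0.0024]), array([ 0.5301, -0.3625]), array([0.5086, 0.0065])]
pads [array([ 0.4637, -0.2985]), array([ 0.4568, -0.1801]), array([ 0.45  , -0.0638])]
[ 0.054   0.3692  0.029   2.1353 -0.0176  0.6373  1.7252] [-0.0159  0.3706  0.1102  2.1376 -0.0671  0.6365  0.2009]
[ 0.202   0.4223  0.1345  2.0538 -0.0885  0.6708  2.0242] [ 0.1456  0.4261  0.2022  2.0557 -0.1338  0.6719  0.4951]
[ 0.3356  0.5114  0.2218  1.9129 -0.1613  0.7343  2.28  ] [ 0.2755  0.5193  0.2984  1.915  -0.2184  0.7385  0.7591]
[-0.0673  0.224  -0.094   1.9429  0.0252  0.9757  1.4569] [-0.117   0.2224 -0.0373  1.9446  0.0099  0.9748 -0.0989]
```

```bash
cat >> h.py <<'E'
def fz(n=15):
    v=[]
    for _ in range(n): robot.pause(.04); v.append(robot.get_state()["force"][2])
    return np.mean(v),np.std(v)
TINS=[(.459,-.067),(.463,-.181),(.4685,-.295)]; A=1.63; ZG=.065
def grasp(i):
    x,y=TINS[i]; R=rot(A)
    robot.move_ptp([x,y,.15],R); robot.gripper_to(.094)
    e=robot.get_state()["ee_pos"]; dx,dy=x-e[0],y-e[1]
    if robot.move_linear([x+dx,y+dy,ZG],velocity=.1,frame=R,threshold=12): print("CONTACT"); st(); raise SystemExit
    f0=fz(8); robot.gripper_to(.05); s=st()
    if s["grasp_force"]<15: raise SystemExit("no grip")
    p=s["ee_pos"]; robot.move_linear([p[0],p[1],p[2]+.05],velocity=.06)
    robot.pause(.3); f1=fz(); print("tin",i,"kg",(f0[0]-f1[0])/9.81,f0,f1); st(); return p
def putdown(p):
    print("touch",robot.move_linear([p[0],p[1],p[2]-.0005],velocity=.04,threshold=6)); robot.pause(.2); st()
    robot.gripper_to(.094); e=robot.get_state()["ee_pos"]
    robot.move_linear([e[0],e[1],.15],velocity=.12)
E
python3 - <<'E'
from h import *
p=grasp(0); putdown(p); st()
E
```

```text
t13.2 [ 0.459  -0.0668  0.065 ] F [0.03 1.55 0.56] M [ 0.47  0.01 -0.06] op 0.0619 gf 30.0
tin 0 kg 0.3530117826115631 (np.float64(0.3337150157318713), np.float64(0.4983922717189494)) (np.float64(-3.1293305716875626), np.float64(0.6103764545483398))
t15.2 [ 0.459  -0.0667  0.115 ] F [-0.02  0.45 -2.91] M [ 0.01  0.01 -0.02] op 0.0616 gf 30.0
touch True
t16.6 [ 0.4588 -0.0667  0.065 ] F [-1.5  -0.26  7.51] M [-0.04  0.16 -0.04] op 0.0614 gf 30.0
t18.1 [ 0.4577 -0.0667  0.1494] F [-0.27 -0.03 -0.12] M [ 0.04 -0.02 -0.01] op 0.0946 gf 0.0
```

Run:
```python
from h import *
p=grasp(1); putdown(p); p=grasp(2); np.save("p2.npy",p)
```

```text
t20.8 [ 0.4629 -0.1818  0.065 ] F [-0.68  2.4   2.27] M [ 0.53  0.07 -0.01] op 0.0618 gf 30.0
tin 1 kg 0.3429431160291744 (np.float64(-0.20461723599113296), np.float64(0.46304653399335444)) (np.float64(-3.5688892042373337), np.float64(0.5412534627562617))
t22.7 [ 0.4629 -0.1818  0.115 ] F [-0.41  0.51 -3.21] M [-0.   -0.03  0.06] op 0.0614 gf 30.0
touch True
t24.1 [ 0.4628 -0.1818  0.065 ] F [-2.05  1.55  7.37] M [ 0.03  0.2  -0.02] op 0.0618 gf 30.0
t28.3 [ 0.4684 -0.2964  0.0651] F [ 1.03 -1.72  0.26] M [-0.49 -0.1   0.01] op 0.0618 gf 30.0
tin 2 kg 0.8034656968288905 (np.float64(0.06707797206803497), np.float64(0.19711503299974079)) (np.float64(-7.81492051382338), np.float64(0.38987748110496173))
t30.2 [ 0.4684 -0.2964  0.1151] F [-0.19  0.51 -7.9 ] M [-0.04 -0.    0.05] op 0.0614 gf 30.0
```

The right tin is the heaviest, at about 0.80 kg against 0.35 and 0.34 kg. I'll check the lens estimate against the side view, where the lens is at about (446,221) and the foot centre at (468,291).

Run:
```python
from h import *
a=.03
lens=np.array([.766-.068*np.cos(a),.05-.068*np.sin(a),.2])
print(lens,proj([[.766,.05,0],lens],"side")*800/560, w(446*.7,221*.7,.2,"side"), w(468*.7,291*.7,.002,"side"))
T=lens-.2*np.array([np.cos(a),np.sin(a),0]); T[2]=.212; print(T)
R=rot(A); p=robot.get_state()["ee_pos"]
robot.move_linear([p[0],p[1],.225],velocity=.15)
robot.move_linear([T[0],T[1],.225],velocity=.15)
robot.move_linear(T,velocity=.05,frame=R); robot.pause(.5); s=st()
d=T-s["ee_pos"]
for n in("side","top"):
    f=robot.grab_frame(n); cv2.imwrite(f"pics/{n}9.png",cv2.convertScaleAbs(cv2.resize(f[:,:,::-1],(800,600),interpolation=cv2.INTER_CUBIC),alpha=1.2))
```

```text
[0.6980306  0.04796031 0.2       ] [[467.25359802 289.49847269]
 [446.38277541 222.1020822 ]] [0.6993458 0.0515281 0.2      ] [0.76329397 0.04314059 0.002     ]
[0.49812059 0.04196121 0.212     ]
t34.4 [0.4981 0.042  0.2121] F [-0.35  0.16 -6.67] M [0.03 0.03 0.06] op 0.0619 gf 30.0
```

View pics/side9.png

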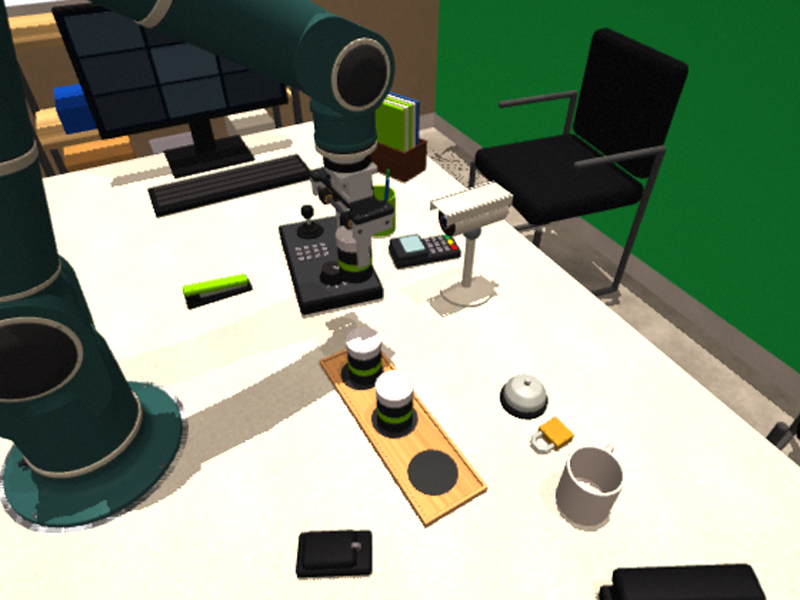

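The side view shows the heavy tin held upright in front of the lens and the other two upright on their pads at (363,360) and (394,405). The bystanders haven't moved, and the lens estimate lands within a pixel of where I see it. I'm handing the job in.

```bash
python3 -c "
from h import *
print(np.abs(robot.get_state()['joint_vel']).max()); print(robot.sign_off())"
```

```text
0.0019600307559138374
the job is handed in; nothing more can be done
None
```

The job is handed in at about 34 s on the robot's clock: the dial is within about 0.03 rad of the green mark, and the heaviest tin (the right-hand one, about 0.80 kg against 0.35 and 0.34 kg) is held upright and level with the lens, about 20 cm in front of it, with the other two back on their pads.

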